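# Lock the tasting-knife case with hasp bar and pin

### The arm

A 6-joint arm with a two-finger parallel gripper is mounted at the origin on a cart in front of the work surface, level with it; the furniture and walls round the work are solid. World frame = base frame: x ahead of the robot, y to its left, z up, the work surface at z = 0. Lengths are in m, angles in rad, forces in N, time in s.
With the tool pointing down it reaches from about 0.35 to 0.975 m from the base axis. Payload 4.9 kg.
Tool frame: the origin (TCP) lies midway between the tips of the shut fingers; the grasp point (between the pads) lies ctrl.grip_depth behind it (ctrl.grip_depth is the distance from the TCP to the grasp point, in m); z points along the fingers, y is the line along which they close (so a half turn about z gives the same grasp; the last joint's range is limited). The gripper opens to 85 mm and grips with 20 to 120 N. Pads are 22 mm wide; open, the fingers measure 114 mm over their backs; the gripper's body (76 mm by 85 mm) begins 54 mm behind the grasp point. The pads swing forward as they close: fully open they stand 13 mm farther back than shut.
Start: joints at [-1.355, 0.053, 1.613, -0, 1.476, -0.119], TCP at [0.205, -0.59, 0.231] pointing down, gripper open.
Joint ranges: [-3.01, 3.01], [-1.01, 2.22], [0.06, 2.58], [-1.02, 4.17], [0.09, 2.62], [-3.14, 3.14]. Speed limits (rad/s): [2.57, 2.57, 3.14, 3.14, 3.14, 3.14].

### API

Orientations are given as a rotation vector (axis times angle).
In Python, from station import ctrl, get_image, camera_model gives the robot as it stands. The module is installed in compiled form; this text tells all that it offers.
- The arm moves only by the shell command python3 -m crank 'ROWS' [FORCE]. ROWS is JSON, a list of rows, each a list of 7 numbers: the shift along the tool's x, y, z in mm, then the turn, a rotation vector about the tool's x, y, z in rad, then the opening, from -1 (shut) to 1 (fully open). A call has exactly 10 rows; each row shifts and turns the commanded pose from where the row before left it, along the tool's axes as they then stand; what a row does not reach is not made up. A row lasts 1/12 s, in which the tool goes at most 41.7 mm and 7.16 degrees, less where a joint would pass 70% of its speed; a pose out of reach is approached as far as the arm can. A call with a gripper value outside its range is refused whole. The fingers move at their own pace and stop on an object; FORCE is the grip in N (left out, the last holds). Time passes only in rows, so rows that do not move let the fingers close, or fill a call up. It gives the time, the measured TCP pose, the force, the opening and the grip force at its end, in the units of the state.
- ctrl.get_obs(): the state, without advancing time (a new reading comes with each control period).
- get_image(name): name is "scene" or "side" or "wrist"; returns the picture (480x640x3 uint8, red, green, blue); there is no depth.
- camera_model(name): a dict with "vertical_fov" (degrees; the focal length in pixels is half the picture's height over the tangent of half this angle, whatever the lens; pixels are square), "cx", "cy" (the principal point, pixels), "R" (3x3) and "t" (3): a world point X has camera coordinates R X + t; the wrist camera has in their place "hand_eye" (4x4, takes a point from camera to tool coordinates, whose origin is the TCP and whose axes are the flange's). Camera axes: x right, y down, z forward; pixel columns grow to the right and rows downward; lengths in m; the calibration is good to about 2 mm. A picture is of the moment at which its call begins: read the wrist's pose just before it. camera_model takes no time and is no camera call.
- ctrl.finish_job(): hands the job in; it is judged then, once.
The state is a dict: "t": time; "q": joint angles; "dq": joint speeds; "effort": joint torques, N m; "tool_pos": TCP position; "tool_rot": TCP orientation; "contact_force": force on the tool from outside, world axes, zero at the start; "wrist_torque": the same for the moment, N m; "opening": finger opening in m; "grip_force": force on a finger pad.
Only numpy, scipy, OpenCV 4.12 (cv2) and the standard library are available. Lean on these libraries where they do the work, as an engineer would, in place of code of your own. Each camera call takes 0.05 s, during which the arm holds its last target. There are 200 camera calls.

### The job

Lock up the green case for the night. First swing its steel hasp bar over and all the way down so that the brass staple stands up through the bar's slot; then pull the red-handled pin out of its wooden stand, lay it flat on the counter and let go of it, take it again lengthwise and push it through the staple, above the bar, from the side of the case that faces the robot, until its red grip is fully home against the bar. Let go of it there and do not disturb the other goods on the counter.

Things in the scene. Friction and masses are not known exactly. Their poses are not given: they have to be found in the camera images.
- lock_case: fixed green steel case, 104 (x) x 134 (y) x 50 mm high; origin at the centre of its underside, its front (-x) faces the robot. Along the line x = -20 mm a hinge bracket stands on its left (+y) side and a steel ledge (top at z = 59 mm) sticks out 126 mm from the centre on its right (-y) side, carrying the brass staple
- hasp_bar (a joint): angle of the steel hasp bar: 0 = lying level over the lid, fully closed on its stop; grows as it swings up and over to the left (+y) to 2.1 at most; about 1.57 = upright. Stiff hinge: it stays where it is left; moving it takes about 0.25 N m plus its weight (0.15 kg)
- bar_hinge (a point): point on the bar's hinge axis, in the middle of its width, 63 mm above the counter; axes as the case's, the hinge axis is x. The bar is 30 mm wide (along x), 6 mm thick (3 mm either side of the hinge axis) and 206 mm long; closed, it runs from here towards -y
- bar_end (a point): middle of the bar's free end, 206 mm from the hinge axis. A slot 11 mm (x) by 28 mm is cut through the bar, its centre 180 mm from the hinge axis
- staple_eye (a point): centre of the window of the brass staple, with the case's axes; an upright U of 6 mm round wire standing across the case's y, 12 mm clear between its legs. With the bar closed its top face lies 6 mm below this point and the underside of the wire 6 mm above it, so the window is 12 x 12 mm; the pin enters along +x. The bar's front edge lies 15 mm in front (-x) of this point
- pin_stand: fixed dark wooden block 56 x 56 x 60 mm high with an 11 mm upright hole through its middle; origin at the centre of its underside. The pin stands in it at the start, shaft down
- pin: loose locking pin, 0.04 to 0.08 kg, 103 mm long. Origin on its axis at the shoulder between shaft and grip; its +z runs 48 mm along the red grip (18 x 18 mm square across x and y) and its -z 55 mm along the steel shaft (8 mm round, the last 9 mm tapered to 3.6 mm). It balances about 7 mm from the shoulder on the shaft side, so laid down it rests on the grip's edge and the shaft's tip, about 0.1 rad nose-down
- pin_tip (a point): tip of the pin's shaft
- tin_2: bystander: round food tin, 86 mm across, 40 mm high; origin at the centre of its underside
- tub: bystander: white ricotta tub, 111 mm across, 41 mm high; origin at the centre of its underside
- wedge: bystander: dark-rinded cheese wedge, 95 x 66 x 54 mm; origin at the centre of its underside
- roll: bystander: white roll of blank labels, 67 mm across, 40 mm high; origin at the centre of its underside
Things that resemble listed ones, but are neither listed nor needed, are in the scene too. There is more than one size of the lock_case; the one meant has the size given above.

How it is judged:
By the outcome, as a careful person would: the job done as asked, in the order asked, and still so for the second after the job is handed in, with the robot touching nothing.
It also fails if it takes over 61 s, if anything falls off the work surface, if the arm or the gripper's body presses on something with over 40 N, if the wrist force passes 120 N, or if a joint passes its speed limit or range.

## Working session

There is one attempt and no reset: what is moved stays moved. The work goes in short steps, Python scripts to look and compute and a shell command to move; the robot and the scene stay as the last step left them, time stands still between calls to the robot, and variables do not carry over. Pictures are saved under pics/ and viewed, at most 10 in all, crops included, and the job is handed in when it is done.

```bash
mkdir -p pics
cat > h.py <<'E'
import numpy as np, cv2
from station import ctrl, get_image, camera_model
from scipy.spatial.transform import Rotation as Rn
def snap(name,f):
    o=ctrl.get_obs(); im=get_image(name); cv2.imwrite('pics/'+f,im[:,:,::-1]); return o,im
def cam(name,o=None):
    m=camera_model(name); f=240/np.tan(np.radians(m['vertical_fov'])/2)
    if 'hand_eye' in m:
        H=np.array(m['hand_eye']); Rt=Rn.from_rotvec(o['tool_rot']).as_matrix()
        Rcw=Rt@H[:3,:3]; c=Rt@H[:3,3]+np.array(o['tool_pos'])
    else:
        R=np.array(m['R']); Rcw=R.T; c=-R.T@np.array(m['t'])
    return f,m['cx'],m['cy'],Rcw,c
def ray(C,u,v):
    f,cx,cy,R,c=C; d=R@np.array([(u-cx)/f,(v-cy)/f,1]); return c,d/np.linalg.norm(d)
def onz(C,u,v,z):
    c,d=ray(C,u,v); return c+d*(z-c[2])/d[2]
def tri(rays):
    A=np.zeros((3,3));b=np.zeros(3)
    for c,d in rays:
        P=np.eye(3)-np.outer(d,d);A+=P;b+=P@c
    X=np.linalg.solve(A,b); return X,[np.linalg.norm((np.eye(3)-np.outer(d,d))@(X-c)) for c,d in rays]
def proj(C,X):
    f,cx,cy,R,c=C; p=R.T@(np.array(X)-c); return f*p[0]/p[2]+cx,f*p[1]/p[2]+cy
E
python3 - <<'E'
from h import *
for n in ['scene','side','wrist']:
    o,im=snap(n,n+'0.png'); C=cam(n,o); print(n,C[0],np.round(C[3],2).tolist(),np.round(C[4],3))
print({k:np.round(v,3).tolist() for k,v in o.items()}, ctrl.grip_depth)
E
```

```text
scene 570.8810245481428 [[-1.0, 0.02, -0.04], [0.04, 0.66, -0.75], [0.01, -0.75, -0.66]] [0.611 1.286 1.19 ]
side 591.5903533185896 [[-0.88, -0.27, 0.38], [-0.47, 0.51, -0.72], [-0.0, -0.82, -0.58]] [-0.026  1.098  0.954]
wrist 407.2013107406782 [[0.33, -0.89, -0.3], [-0.94, -0.31, -0.1], [-0.0, 0.32, -0.95]] [ 0.284 -0.562  0.373]
{'t': 0.1, 'q': [-1.355, 0.053, 1.614, -0.0, 1.476, -0.119], 'dq': [-0.002, -0.002, -0.003, -0.0, -0.0, 0.0], 'effort': [0.0, -39.49, -37.136, -0.0, 0.004, 0.0], 'tool_pos': [0.205, -0.59, 0.23], 'tool_rot': [-3.096, -0.523, 0.0], 'contact_force': [0.52, -0.089, 0.297], 'wrist_torque': [0.043, -0.056, -0.008], 'grip_force': 0.0, 'opening': 0.085} 0.0187
```

View pics/scene0.png

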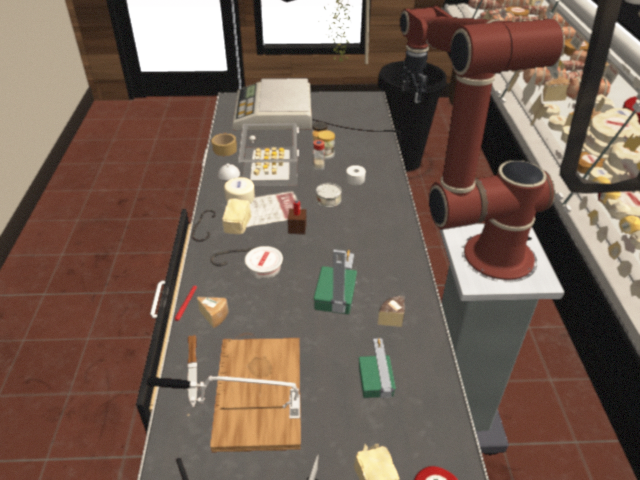

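View pics/side0.png

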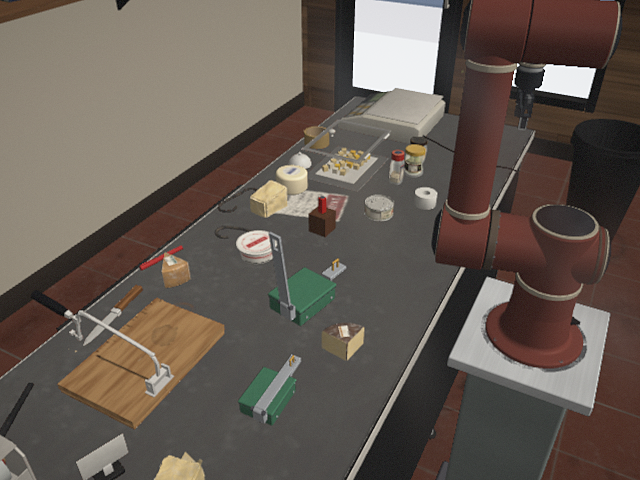

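The large case is at about (335,288) in scene and (303,293) in side, with its bar raised. The pin stand is at (297,225) in scene and (322,220) in side. Next I'll enlarge both views.

Run:
```python
from h import *
a=cv2.imread('pics/scene0.png')[195:325,270:370]; b=cv2.imread('pics/side0.png')[190:330,255:355]
A=cv2.resize(a,None,fx=4,fy=4,interpolation=cv2.INTER_CUBIC); B=cv2.resize(b,None,fx=4,fy=4,interpolation=cv2.INTER_CUBIC)
out=np.zeros((560,800,3),np.uint8); out[:520,:400]=A; out[:,400:]=B; cv2.imwrite('pics/crop1.png',out)
S=cam('scene');D=cam('side')
for n,p,q in [('grip top',(297,204),(323,198)),('stand',(297,216),(323,211)),('casec',(335,280),(305,285))]:
    print(n,tri([ray(S,*p),ray(D,*q)]))
```

```text
grip top (array([ 0.61971566, -0.14378791,  0.10693375]), [np.float64(0.0009101743267228388), np.float64(0.0009101743267228475)])
stand (array([ 0.620356  , -0.14334379,  0.06218038]), [np.float64(0.0031048365164259833), np.float64(0.003104836516425905)])
casec (array([0.51616445, 0.14544156, 0.05166137]), [np.float64(0.0022102468932991264), np.float64(0.002210246893299055)])
```

View pics/crop1.png

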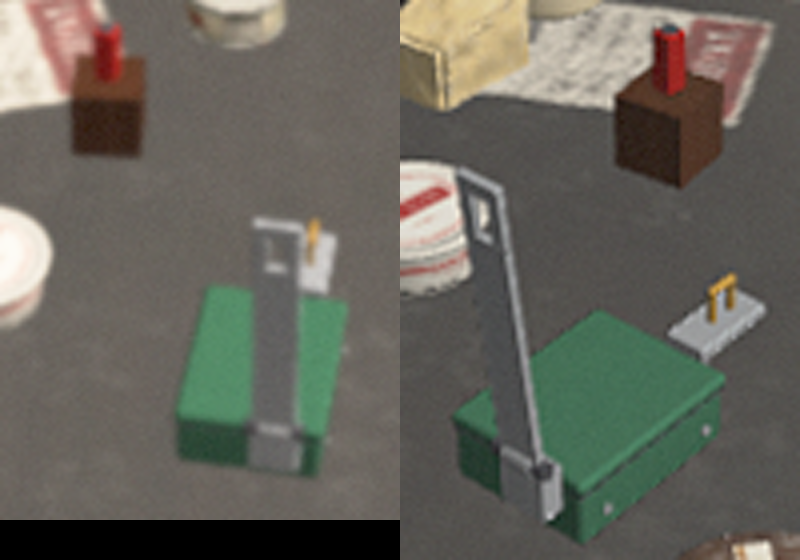

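Run:
```python
from h import *
S=cam('scene');D=cam('side')
s=lambda p:(270+p[0]/4,195+p[1]/4); d=lambda p:(255+(p[0]-400)/4,190+p[1]/4)
for n,p,q in [('barend',(278,224),(482,180)),('hinge',(275,435),(520,462)),('stapletop',(314,222),(722,283)),('staplebase',(311,262),(721,312)),
 ('c far right',(210,290),(600,312)),('c near right',(347,302),(725,380)),('c far left',(178,413),(455,415)),('c near left',(318,430),(580,487)),('pintop',(108,27),(668,30)),('pinbase',(110,78),(670,88))]:
    X,r=tri([ray(S,*s(p)),ray(D,*d(q))]); print(n,np.round(X,4),np.round(r,4)[0])
print('tin',onz(S,329,190,.04),'tub',onz(S,264,258,.041),onz(S,392,308,.054),onz(S,355,172,.04))
```

```text
barend [0.5174 0.2614 0.2669] 0.0012
hinge [0.5123 0.2465 0.0651] 0.0004
stapletop [0.4736 0.0668 0.089 ] 0.0043
staplebase [0.4747 0.0704 0.0615] 0.0019
c far right [0.549  0.0877 0.0491] 0.0002
c near right [0.4512 0.1076 0.0496] 0.0028
c far left [0.5761 0.2132 0.0512] 0.0019
c near left [0.4817 0.2311 0.0495] 0.0025
pintop [ 0.6199 -0.141   0.1136] 0.0025
pinbase [ 0.6191 -0.1413  0.0648] 0.0009
tin [ 0.51000415 -0.30675605  0.04      ] tub [0.72040586 0.0326643  0.041     ] [0.36948288 0.25561304 0.054     ] [ 0.41142543 -0.41374255  0.04      ]
```

Case yaw is about -0.21 rad, with the bar slightly past upright (about 1.64) and the pin at about (0.62,-0.14). Next I'll write a move-planning helper and go to a viewpoint over the scene.

```bash
cat >> h.py <<'E'
def pose(yaw,tilt=0):
    "tool down, tool x at world yaw; tilt>0 leans tool z towards tool x heading (forward)"
    return Rn.from_euler('z',yaw)*Rn.from_euler('y',-tilt)*Rn.from_rotvec([np.pi,0,0])
def plan(P,R,n,start=None):
    "n equal rows from here (or start=(pos,R)) to P,R"
    if start is None:
        o=ctrl.get_obs(); start=(np.array(o['tool_pos']),Rn.from_rotvec(o['tool_rot']))
    p0,R0=start
    r=(R0.inv()*R).as_rotvec()/n; dR=Rn.from_rotvec(r).as_matrix()
    S=sum(np.linalg.matrix_power(dR,k) for k in range(n))
    s=np.linalg.solve(S,R0.inv().apply(np.array(P)-p0))
    print(n,'rows: mm',np.round(s*1000,2),'rad',np.round(r,4),'|mm| %.1f deg %.1f'%(1000*np.linalg.norm(s),np.degrees(np.linalg.norm(r))))
    return (np.array(P),R)
def st():
    o=ctrl.get_obs(); R=Rn.from_rotvec(o['tool_rot']).as_matrix()
    print('t %.2f'%o['t'],'pos',np.round(o['tool_pos'],4),'x',np.round(R[:,0],3),'z',np.round(R[:,2],3),'F',np.round(o['contact_force'],1),'open %.4f grip %.1f'%(o['opening'],o['grip_force']),'q',np.round(o['q'],2))
E
python3 - <<'E'
from h import *
plan([.52,-.08,.33],pose(-.2),20)
E
```

```text
20 rows: mm [ 17.96 -24.43  -4.96] rad [-0.0001  0.      0.0267] |mm| 30.7 deg 1.5
```

```bash
python3 -m crank '[[18,-24.4,-5,0,0,0.0267,-1],[18,-24.4,-5,0,0,0.0267,-1],[18,-24.4,-5,0,0,0.0267,-1],[18,-24.4,-5,0,0,0.0267,-1],[18,-24.4,-5,0,0,0.0267,-1],[18,-24.4,-5,0,0,0.0267,-1],[18,-24.4,-5,0,0,0.0267,-1],[18,-24.4,-5,0,0,0.0267,-1],[18,-24.4,-5,0,0,0.0267,-1],[18,-24.4,-5,0,0,0.0267,-1]]'
python3 -m crank '[[18,-24.4,-5,0,0,0.0267,-1],[18,-24.4,-5,0,0,0.0267,-1],[18,-24.4,-5,0,0,0.0267,-1],[18,-24.4,-5,0,0,0.0267,-1],[18,-24.4,-5,0,0,0.0267,-1],[18,-24.4,-5,0,0,0.0267,-1],[18,-24.4,-5,0,0,0.0267,-1],[18,-24.4,-5,0,0,0.0267,-1],[18,-24.4,-5,0,0,0.0267,-1],[18,-24.4,-5,0,0,0.0267,-1]]'
python3 - <<'E'
from h import *
o,im=snap('wrist','w1.png'); np.save('w1.npy',np.r_[o['tool_pos'],o['tool_rot']]); st()
E
```

```text
t: 0.98
tool_pos: [0.3291, -0.3128, 0.2813]
tool_rot: [-3.14, -0.104, 0.0]
contact_force: [0.7, -0.3, -0.4]
opening: 0.0001
grip_force: 0.0
t: 1.82
tool_pos: [0.5215, -0.0793, 0.3313]
tool_rot: [3.126, -0.314, -0.0]
contact_force: [1.0, -0.6, -0.6]
opening: 0.0005
grip_force: 0.0
t 1.87 pos [ 0.5244 -0.0763  0.332 ] x [ 0.981 -0.196  0.003] z [ 0.003  0.003 -1.   ] F [-1.9  1.  -0.3] open 0.0000 grip 0.0 q [-0.29 -0.22  1.7   0.    1.65  1.48]
```

View pics/w1.png

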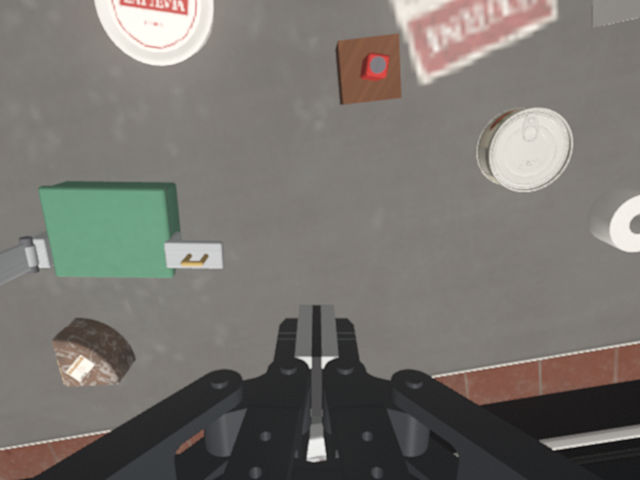

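Run:
```python
from h import *
a=np.load('w1.npy'); W=cam('wrist',dict(tool_pos=a[:3],tool_rot=a[3:])); S=cam('scene');D=cam('side')
for n,w,s,d in [('staple top',(193,264),(348.5,250.5),(335.5,260.7)),('staple base',(198,256),(347.7,260.5),(335.2,268)),('grip top',(378,66),(297,202),(322,198))]:
    X,r=tri([ray(W,*w),ray(S,*s),ray(D,*d)]); print(n,np.round(X,4),np.round(r,4))
print('staple top@.084+3',onz(W,193,264,.081),'grip top@.108',onz(W,378,66,.108))
print('stand top',onz(W,370,69,.06)); 
for p in [(338,41),(398,36),(401,97),(341,104)]: print(onz(W,*p,.06)[:2])
for p in [(56,277),(175,277),(165,268),(222,268),(223,242)]: print('edge',onz(W,*p,.05)[:2])
print('hinge',onz(W,41,252,.063))
```

```text
staple top [0.4749 0.0608 0.0839] [0.0009 0.0046 0.0046]
staple base [0.4754 0.0641 0.0563] [0.0015 0.0026 0.0028]
grip top [ 0.6222 -0.1505  0.106 ] [0.0013 0.0032 0.0039]
staple top@.084+3 [0.47454968 0.06124309 0.081     ] grip top@.108 [ 0.62206998 -0.15156018  0.108     ]
stand top [ 0.62353743 -0.15117486  0.06      ]
[ 0.65287711 -0.12608349]
[ 0.64598244 -0.18071421]
[ 0.5931652  -0.17637396]
[ 0.59838631 -0.11890793]
edge [0.48019749 0.23035288]
edge [0.45330611 0.09823841]
edge [0.46608277 0.10585754]
edge [0.45330099 0.0430621 ]
edge [0.48285333 0.03357983]
hinge [0.51460257 0.22445683 0.063     ]
```

Run:
```python
from h import *
H=np.array([.511,.241]); c=np.array([.196,.981])
s=plan([*(H+.060*c),.345],pose(-.197),10)
s=plan([*(H+.060*c),.213],pose(-.197),5,s)
w=14;rho=150;pa,pz=-60,213
for th in np.linspace(1.7,0.1,17):
    a=rho*np.cos(th)-3*np.sin(th)-w; z=63+rho*np.sin(th)+3*np.cos(th)
    print(round(th,2),'dy %.1f dz %.1f'%(a-pa,pz-z)); pa,pz=a,z
```

```text
10 rows: mm [ -7.53 -36.86  -1.24] rad [-0.0003 -0.0003 -0.    ] |mm| 37.6 deg 0.0
5 rows: mm [ 0.  -0.  26.4] rad [0. 0. 0.] |mm| 26.4 deg 0.0
1.7 dy 23.7 dz 1.6
1.6 dy 14.9 dz -1.5
1.5 dy 15.0 dz 0.0
1.4 dy 14.9 dz 1.5
1.3 dy 14.7 dz 3.0
1.2 dy 14.3 dz 4.4
1.1 dy 13.8 dz 5.9
1.0 dy 13.2 dz 7.2
0.9 dy 12.4 dz 8.5
0.8 dy 11.5 dz 9.7
0.7 dy 10.4 dz 10.8
0.6 dy 9.3 dz 11.8
0.5 dy 8.1 dz 12.6
0.4 dy 6.8 dz 13.4
0.3 dy 5.4 dz 14.0
0.2 dy 4.0 dz 14.5
0.1 dy 2.5 dz 14.8
```

```bash
python3 -m crank '[[-7.5,-36.9,-1.2,0,0,0,-1],[-7.5,-36.9,-1.2,0,0,0,-1],[-7.5,-36.9,-1.2,0,0,0,-1],[-7.5,-36.9,-1.2,0,0,0,-1],[-7.5,-36.9,-1.2,0,0,0,-1],[-7.5,-36.9,-1.2,0,0,0,-1],[-7.5,-36.9,-1.2,0,0,0,-1],[-7.5,-36.9,-1.2,0,0,0,-1],[-7.5,-36.9,-1.2,0,0,0,-1],[-7.5,-36.9,-1.2,0,0,0,-1]]'
python3 -m crank '[[0,0,0,0,0,0,-1],[0,0,26.4,0,0,0,-1],[0,0,26.4,0,0,0,-1],[0,0,26.4,0,0,0,-1],[0,0,26.4,0,0,0,-1],[0,0,26.4,0,0,0,-1],[0,12,0,0,0,0,-1],[0,12,0,0,0,0,-1],[0,14,0,0,0,0,-1],[0,15,0,0,0,0,-1]]'
python3 - <<'E'
from h import *
o,im=snap('side','s2.png'); cv2.imwrite('pics/s2c.png',cv2.resize(im[150:350,200:420,::-1],None,fx=2.5,fy=2.5)); st()
E
```

```text
t: 2.7
tool_pos: [0.5198, 0.2976, 0.343]
tool_rot: [3.126, -0.312, -0.0]
contact_force: [1.4, -0.8, 0.3]
opening: 0.0001
grip_force: 0.0
t: 3.53
tool_pos: [0.5104, 0.2427, 0.213]
tool_rot: [-3.125, 0.312, -0.004]
contact_force: [0.5, 0.9, 0.7]
opening: 0.0001
grip_force: 0.0
t 3.58 pos [0.5101 0.2404 0.2131] x [ 0.98  -0.2    0.003] z [ 0.002 -0.001 -1.   ] F [ 1.4 -0.9  0.6] open 0.0000 grip 0.0 q [ 0.31 -0.08  1.78 -0.    1.44  2.08]
```

View pics/s2c.png

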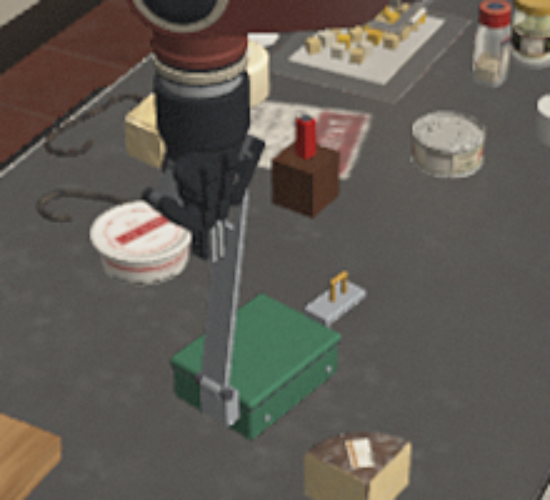

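The side view shows the shut fingers behind the bar at (215,240), tipping it to the right. I'll continue along the arc.

```bash
python3 -m crank '[[0,8,1.5,0,0,0,-1],[0,14.7,3,0,0,0,-1],[0,14.3,4.4,0,0,0,-1],[0,13.8,5.9,0,0,0,-1],[0,13.2,7.2,0,0,0,-1],[0,12.4,8.5,0,0,0,-1],[0,11.5,9.7,0,0,0,-1],[0,10.4,10.8,0,0,0,-1],[0,9.3,11.8,0,0,0,-1],[0,8.1,12.6,0,0,0,-1]]'
python3 -m crank '[[0,6.8,13.4,0,0,0,-1],[0,5.4,14,0,0,0,-1],[0,4,14.5,0,0,0,-1],[0,2.5,13,0,0,0,-1],[0,0,9,0,0,0,-1],[0,0,4,0,0,0,-1],[0,0,2,0,0,0,-1],[0,0,2,0,0,0,-1],[0,0,0,0,0,0,-1],[0,0,0,0,0,0,-1]]'
python3 - <<'E'
from h import *
st()
E
```

```text
t: 4.42
tool_pos: [0.4866, 0.1293, 0.1345]
tool_rot: [3.126, -0.313, -0.001]
contact_force: [-0.6, 0.0, 1.8]
opening: -0.0001
grip_force: 0.6
t: 5.25
tool_pos: [0.4819, 0.1117, 0.0658]
tool_rot: [3.124, -0.31, -0.009]
contact_force: [-12.4, -3.2, 17.7]
opening: -0.0001
grip_force: 8.8
t 5.25 pos [0.4819 0.1117 0.0658] x [ 0.98  -0.197 -0.005] z [-0.006 -0.002 -1.   ] F [-12.4  -3.2  17.7] open -0.0001 grip 8.8 q [ 0.08 -0.09  2.05 -0.    1.19  1.85]
```

```bash
python3 -m crank '[[0,0,-10,0,0,0,-1],[0,0,-25,0,0,0,-1],[0,0,-30,0,0,0,-1],[0,8,-35,0,0,0,-1],[0,10,-35,0,0,0,-1],[0,10,-20,0,0,0,-1],[0,10,0,0,0,0,-1],[0,5,0,0,0,0,-1],[0,0,0,0,0,0,-1],[0,0,0,0,0,0,-1]]'
python3 - <<'E'
from h import *
o,im=snap('wrist','w3.png'); np.save('w3.npy',np.r_[o['tool_pos'],o['tool_rot']]); st()
E
```

```text
t: 6.08
tool_pos: [0.4738, 0.07, 0.217]
tool_rot: [-3.126, 0.313, 0.005]
contact_force: [-0.9, -0.1, 0.4]
opening: 0.0003
grip_force: 0.0
t 6.13 pos [0.4738 0.0701 0.2169] x [ 0.98  -0.198 -0.003] z [-0.003  0.    -1.   ] F [-0.6  0.3  0. ] open -0.0005 grip 0.0 q [-0.01 -0.3   1.96  0.    1.49  1.76]
```

View pics/w3.png

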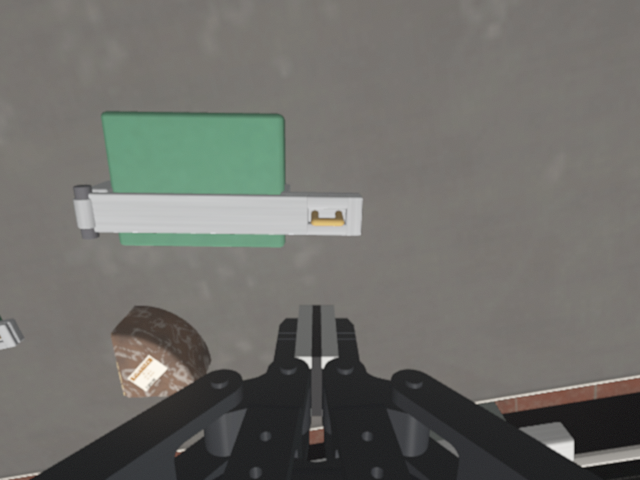

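The wrist view shows the bar lying level, with the staple wire at (328,222) standing up through its slot.

Run:
```python
from h import *
a=np.load('w3.npy'); W=cam('wrist',dict(tool_pos=a[:3],tool_rot=a[3:]))
b=np.load('w1.npy'); W1=cam('wrist',dict(tool_pos=b[:3],tool_rot=b[3:]))
X,r=tri([ray(W,328,222),ray(W1,193,264)]); print('tri',X,r)
t=onz(W,328,222,.083); print('staple',t)
f0,f1=onz(W,95,234,.066),onz(W,361,236,.066); b0,b1=onz(W,95,193,.066),onz(W,362,196,.066)
print(f1,b1,'width',np.linalg.norm(f1-b1)); 
for p,q in((f0,f1),(b0,b1)): d=p-q; print('yaw',np.arctan2(-d[0],d[1]))
print('mid end',(f1+b1)/2)
cy=np.array([.198,.98]);print('pred staple from end',((f1+b1)/2)[:2]+.026*cy)
```

```text
tri [0.47477729 0.06147922 0.0804002 ] [np.float64(0.00041003421169546507), np.float64(0.0004100342116955096)]
staple [0.47594833 0.06144614 0.083     ]
[0.45525419 0.03947652 0.066     ] [0.4855633  0.03370055 0.066     ] width 0.03085456266540531
yaw -0.2082681266414762
yaw -0.21177782565143669
mid end [0.47040875 0.03658853 0.066     ]
pred staple from end [0.47555675 0.06206853]
```

Run:
```python
from h import *
R=pose(-.205,-.87); z=R.apply([0,0,1]); print(z)
G=np.array([.6225,-.151,.088]); 
s=plan(G-.10*z+[0,0,.06],R,20)
s=plan(G+.010*z,R,5,s)
```

```text
[-0.74832464  0.15559227 -0.64482655]
20 rows: mm [12.67  9.35 -5.33] rad [ 0.0001 -0.0433  0.0003] |mm| 16.6 deg 2.5
5 rows: mm [ 9.17 -0.   29.74] rad [0. 0. 0.] |mm| 31.1 deg 0.0
```

```bash
python3 -m crank '[[12.7,9.4,-5.3,0,-0.0433,0.0003,0],[12.7,9.4,-5.3,0,-0.0433,0.0003,0],[12.7,9.4,-5.3,0,-0.0433,0.0003,0],[12.7,9.4,-5.3,0,-0.0433,0.0003,0],[12.7,9.4,-5.3,0,-0.0433,0.0003,0],[12.7,9.4,-5.3,0,-0.0433,0.0003,0],[12.7,9.4,-5.3,0,-0.0433,0.0003,0],[12.7,9.4,-5.3,0,-0.0433,0.0003,0],[12.7,9.4,-5.3,0,-0.0433,0.0003,0],[12.7,9.4,-5.3,0,-0.0433,0.0003,0]]'
python3 -m crank '[[12.7,9.4,-5.3,0,-0.0433,0.0003,0],[12.7,9.4,-5.3,0,-0.0433,0.0003,0],[12.7,9.4,-5.3,0,-0.0433,0.0003,0],[12.7,9.4,-5.3,0,-0.0433,0.0003,0],[12.7,9.4,-5.3,0,-0.0433,0.0003,0],[12.7,9.4,-5.3,0,-0.0433,0.0003,0],[12.7,9.4,-5.3,0,-0.0433,0.0003,0],[12.7,9.4,-5.3,0,-0.0433,0.0003,0],[12.7,9.4,-5.3,0,-0.0433,0.0003,0],[12.7,9.4,-5.3,0,-0.0433,0.0003,0]]'
python3 - <<'E'
from h import *
o,im=snap('wrist','w4.png'); st(); C=cam('wrist',o)
print('exp grip top',proj(C,[.6225,-.151,.108]),'shoulder',proj(C,[.6225,-.151,.06]))
R=pose(-.205,-.87); z=R.apply([0,0,1]); G=np.array([.6225,-.151,.088]); plan(G+.010*z,R,6)
h=cv2.cvtColor(im,cv2.COLOR_RGB2HSV); m=((h[...,1]>170)&((h[...,0]<8)|(h[...,0]>172))&(h[...,2]>70)).astype(np.uint8)
n,l,s,c=cv2.connectedComponentsWithStats(m)
for i in range(1,n):
    if s[i,4]>60: print(s[i],c[i])
E
```

```text
t: 6.97
tool_pos: [0.5875, -0.0488, 0.2445]
tool_rot: [-3.01, 0.304, 0.669]
contact_force: [-0.1, 0.0, 0.5]
opening: 0.0429
grip_force: 0.0
t: 7.8
tool_pos: [0.6987, -0.1676, 0.2125]
tool_rot: [-2.76, 0.283, 1.284]
contact_force: [0.0, -0.3, 0.4]
opening: 0.0424
grip_force: 0.0
t 7.85 pos [ 0.6988 -0.1696  0.2062] x [ 0.625 -0.132 -0.769] z [-0.753  0.156 -0.639] F [-0.1 -1.1 -4.3] open 0.0427 grip 0.0 q [-0.31  0.87  0.75 -0.12  2.39  1.42]
exp grip top (np.float64(315.4755348056367), np.float64(187.82372619697452)) shoulder (np.float64(315.38780159281356), np.float64(128.34366665599742))
6 rows: mm [ 6.73 -0.47 24.34] rad [ 0.0002  0.0012 -0.0003] |mm| 25.3 deg 0.1
[303 123  26  51 946] [315.85729387 144.64059197]
```

View pics/w4.png

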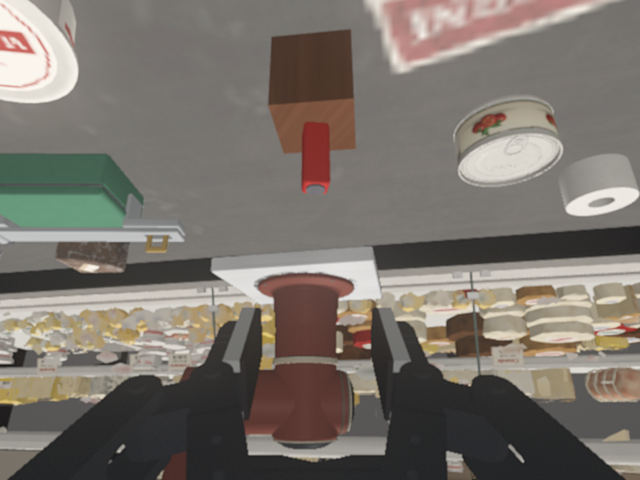

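The grip top at (316,188) matches the prediction, so I'll advance and close.

```bash
python3 -m crank '[[6.7,-0.5,24.3,0,0,0,0],[6.7,-0.5,24.3,0,0,0,0],[6.7,-0.5,24.3,0,0,0,0],[6.7,-0.5,24.3,0,0,0,0],[6.7,-0.5,24.3,0,0,0,0],[6.7,-0.5,24.3,0,0,0,0],[0,0,0,0,0,0,0],[0,0,0,0,0,0,-1],[0,0,0,0,0,0,-1],[0,0,0,0,0,0,-1]]' 40
python3 -m crank '[[0,0,0,0,0,0,-1],[0,0,0,0,0,0,-1],[0,0,0,0,0,0,-1],[0,0,0,0,0,0,-1],[-6,0,-5,0,0,0,-1],[-7.7,0,-6.5,0,0,0,-1],[-7.7,0,-6.5,0,0,0,-1],[-7.7,0,-6.5,0,0,0,-1],[0,0,0,0,0,0,-1],[0,0,0,0,0,0,-1]]'
python3 - <<'E'
from h import *
st()
R=pose(-.205,-.87);o=ctrl.get_obs();print('dz: up 80mm in tool', R.inv().apply([0,0,80]))
E
```

```text
t: 8.68
tool_pos: [0.6171, -0.1483, 0.0913]
tool_rot: [-2.767, 0.286, 1.274]
contact_force: [-0.0, -1.2, -1.2]
opening: 0.0175
grip_force: 42.0
t: 9.52
tool_pos: [0.6161, -0.1477, 0.1296]
tool_rot: [-2.765, 0.285, 1.274]
contact_force: [-0.2, -0.2, -1.0]
opening: 0.0171
grip_force: 42.1
t 9.52 pos [ 0.6161 -0.1477  0.1296] x [ 0.636 -0.134 -0.76 ] z [-0.745  0.153 -0.65 ] F [-0.2 -0.2 -1. ] open 0.0171 grip 42.1 q [-0.31  0.71  1.12 -0.1   2.17  1.44]
dz: up 80mm in tool [-6.11463150e+01  5.55111512e-15 -5.15861238e+01]
```

```bash
python3 -m crank '[[-15.3,0,-12.9,0,0,0,-1],[-15.3,0,-12.9,0,0,0,-1],[-15.3,0,-12.9,0,0,0,-1],[-15.3,0,-12.9,0,0,0,-1],[0,0,0,0,0,0,-1],[0,0,0,0,0,0,-1],[0,0,0,0,0,0,-1],[0,0,0,0,0,0,-1],[0,0,0,0,0,0,-1],[0,0,0,0,0,0,-1]]'
python3 - <<'E'
from h import *
st()
o=ctrl.get_obs(); R0=Rn.from_rotvec(o['tool_rot']); t0=np.arccos(-R0.as_matrix()[2,2]); print('tilt0',t0)
R=pose(-.205,np.pi/2-.12-t0); z=R.apply([0,0,1]); A=np.array([.545,-.02,0])
s=plan(A+.007*z+[0,0,.10],R,20); print(R.inv().apply([0,0,-1]),(A+.007*z+[0,0,.0145]))
E
```

```text
t: 10.35
tool_pos: [0.6147, -0.1473, 0.2064]
tool_rot: [-2.761, 0.285, 1.281]
contact_force: [0.5, -0.4, -0.1]
opening: 0.017
grip_force: 42.1
t 10.35 pos [ 0.6147 -0.1473  0.2064] x [ 0.632 -0.133 -0.763] z [-0.748  0.154 -0.646] F [ 0.5 -0.4 -0.1] open 0.0170 grip 42.1 q [-0.31  0.64  1.09 -0.11  2.27  1.43]
tilt0 0.8686341134272071
20 rows: mm [-3.76 -5.53  6.91] rad [0.0001 0.0725 0.    ] |mm| 9.6 deg 4.2
[-5.49831265e-01 -1.11022302e-16  8.35275751e-01] [ 0.54876823 -0.02078349  0.00865307]
```

```bash
python3 -m crank '[[-3.8,-5.5,6.9,0,0.0725,0,-1],[-3.8,-5.5,6.9,0,0.0725,0,-1],[-3.8,-5.5,6.9,0,0.0725,0,-1],[-3.8,-5.5,6.9,0,0.0725,0,-1],[-3.8,-5.5,6.9,0,0.0725,0,-1],[-3.8,-5.5,6.9,0,0.0725,0,-1],[-3.8,-5.5,6.9,0,0.0725,0,-1],[-3.8,-5.5,6.9,0,0.0725,0,-1],[-3.8,-5.5,6.9,0,0.0725,0,-1],[-3.8,-5.5,6.9,0,0.0725,0,-1]]'
python3 -m crank '[[-3.8,-5.5,6.9,0,0.0725,0,-1],[-3.8,-5.5,6.9,0,0.0725,0,-1],[-3.8,-5.5,6.9,0,0.0725,0,-1],[-3.8,-5.5,6.9,0,0.0725,0,-1],[-3.8,-5.5,6.9,0,0.0725,0,-1],[-3.8,-5.5,6.9,0,0.0725,0,-1],[-3.8,-5.5,6.9,0,0.0725,0,-1],[-3.8,-5.5,6.9,0,0.0725,0,-1],[-3.8,-5.5,6.9,0,0.0725,0,-1],[-3.8,-5.5,6.9,0,0.0725,0,-1]]'
python3 -m crank '[[0,0,0,0,0,0,-1],[0,0,0,0,0,0,-1],[-5.5,0,8.3,0,0,0,-1],[-5.5,0,8.3,0,0,0,-1],[-5.5,0,8.3,0,0,0,-1],[-5.5,0,8.3,0,0,0,-1],[-5.5,0,8.3,0,0,0,-1],[0,0,0,0,0,0,-1],[0,0,0,0,0,0,-1],[0,0,0,0,0,0,-1]]'
python3 - <<'E'
from h import *
st(); o,im=snap('side','s5.png'); cv2.imwrite('pics/s5c.png',cv2.resize(im[170:320,240:400,::-1],None,fx=4,fy=4,interpolation=cv2.INTER_CUBIC))
E
```

```text
t: 11.18
tool_pos: [0.5607, -0.0799, 0.1687]
tool_rot: [-3.106, 0.319, 0.215]
contact_force: [0.1, -0.7, -0.7]
opening: 0.0171
grip_force: 42.1
t: 12.02
tool_pos: [0.548, -0.0213, 0.0951]
tool_rot: [2.935, -0.3, 0.886]
contact_force: [-0.2, 0.2, -0.7]
opening: 0.0169
grip_force: 42.2
t: 12.85
tool_pos: [0.5487, -0.0218, 0.0458]
tool_rot: [2.936, -0.3, 0.882]
contact_force: [0.1, 0.3, 0.1]
opening: 0.0171
grip_force: 42.1
t 12.85 pos [ 0.5487 -0.0218  0.0458] x [ 0.817 -0.168  0.551] z [ 0.539 -0.114 -0.834] F [0.1 0.3 0.1] open 0.0171 grip 42.1 q [-0.16 -0.24  2.3  -0.05  0.49  1.65]
```

View pics/s5c.png

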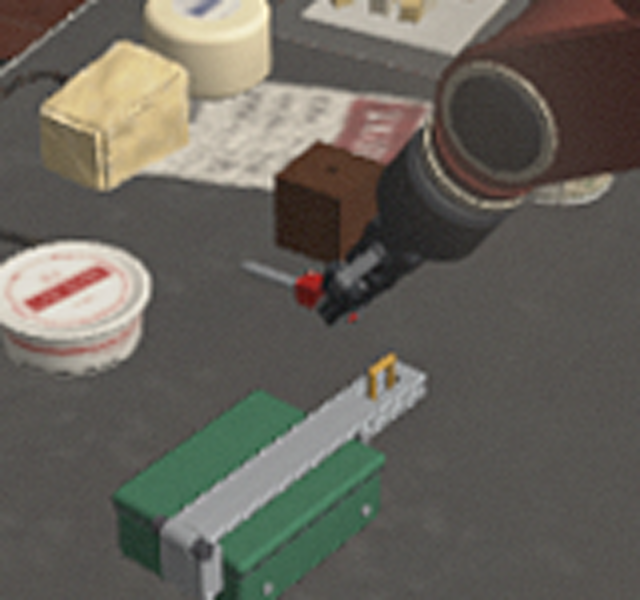

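The side view shows the pin held nearly level, shaft pointing away at (245,265) and the red grip in the fingers. I'll lower it to the counter.

```bash
python3 -m crank '[[-5.5,0,8.3,0,0,0,-1],[-5.5,0,8.3,0,0,0,-1],[-5.5,0,8.3,0,0,0,-1],[-1.7,0,2.5,0,0,0,-1],[-0.6,0,0.8,0,0,0,-1],[0,0,0,0,0,0,-1],[0,0,0,0,0,0,-1],[0,0,0,0,0,0,-1],[0,0,0,0,0,0,-1],[0,0,0,0,0,0,-1]]'
python3 -m crank '[[-0.6,0,0.8,0,0,0,-1],[-0.6,0,0.8,0,0,0,-1],[0,0,0,0,0,0,-1],[0,0,0,0,0,0,-1],[0,0,0,0,0,0,-1],[0,0,0,0,0,0,-1],[0,0,0,0,0,0,-1],[0,0,0,0,0,0,-1],[0,0,0,0,0,0,-1],[0,0,0,0,0,0,-1]]'
```

```text
t: 13.73
tool_pos: [0.5488, -0.0218, 0.0125]
tool_rot: [2.936, -0.3, 0.884]
contact_force: [-0.1, -0.3, -1.3]
opening: 0.0175
grip_force: 42.1
t: 14.57
tool_pos: [0.5483, -0.0218, 0.0099]
tool_rot: [2.936, -0.3, 0.882]
contact_force: [0.2, -0.3, -1.5]
opening: 0.0167
grip_force: 42.1
```

```bash
python3 -m crank '[[-0.6,0,0.8,0,0,0,-1],[-0.6,0,0.8,0,0,0,-1],[0,0,0,0,0,0,-1],[0,0,0,0,0,0,-1],[0,0,0,0,0,0,-1],[0,0,0,0,0,0,-0.5],[0,0,0,0,0,0,-0.4],[0,0,0,0,0,0,-0.3],[0,0,0,0,0,0,-0.2],[0,0,0,0,0,0,-0.2]]'
python3 - <<'E'
from h import *
st()
R=pose(-.205,0); s=plan([.545,-.02,.10],R,10)
E
```

```text
t: 15.4
tool_pos: [0.5483, -0.0218, 0.0081]
tool_rot: [2.936, -0.3, 0.883]
contact_force: [0.2, -0.4, 0.3]
opening: 0.0341
grip_force: 0.0
t 15.40 pos [ 0.5483 -0.0218  0.0081] x [ 0.817 -0.168  0.552] z [ 0.54  -0.114 -0.834] F [ 0.2 -0.4  0.3] open 0.0341 grip 0.0 q [-0.16 -0.15  2.31 -0.06  0.4   1.66]
10 rows: mm [ 2.6  -0.1  -8.96] rad [ 0.0002 -0.0584  0.0001] |mm| 9.3 deg 3.3
```

```bash
python3 -m crank '[[0,0,-10,0,0,0,0],[0,0,-20,0,0,0,0],[0,0,-25,0,0,0,0],[12,0,-10,0,-0.085,0,0],[12,0,-10,0,-0.085,0,0],[8,0,-12,0,-0.085,0,0],[5,0,-12,0,-0.085,0,0],[0,0,-12,0,-0.085,0,0],[0,0,-12,0,-0.085,0,0],[0,0,0,0,-0.075,0,0]]'
python3 -m crank '[[0,0,0,0,0,0,0],[0,0,0,0,0,0,0],[0,0,0,0,0,0,0],[0,0,0,0,0,0,0],[0,0,0,0,0,0,0],[0,0,0,0,0,0,0],[0,0,0,0,0,0,0],[0,0,0,0,0,0,0],[0,0,0,0,0,0,0],[0,0,0,0,0,0,0]]'
python3 - <<'E'
from h import *
st(); o,im=snap('wrist','w6.png'); np.save('w6.npy',np.r_[o['tool_pos'],o['tool_rot']])
E
```

```text
t: 16.23
tool_pos: [0.5293, -0.0175, 0.1377]
tool_rot: [3.123, -0.32, 0.002]
contact_force: [1.0, -0.1, 0.2]
opening: 0.0427
grip_force: 0.0
t: 17.07
tool_pos: [0.5271, -0.0171, 0.134]
tool_rot: [3.123, -0.32, -0.002]
contact_force: [0.3, 0.1, 0.8]
opening: 0.0427
grip_force: 0.0
t 17.07 pos [ 0.5271 -0.0171  0.134 ] x [ 0.979 -0.203 -0.001] z [-0.001 -0.002 -1.   ] F [0.3 0.1 0.8] open 0.0427 grip 0.0 q [-0.17 -0.1   1.93 -0.    1.31  1.6 ]
```

View pics/w6.png

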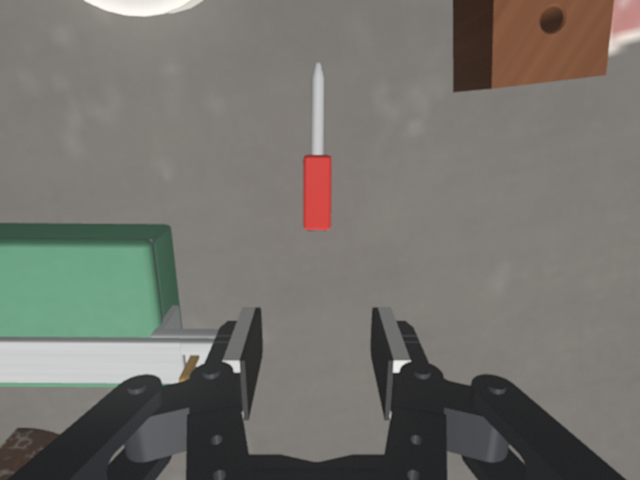

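The wrist view shows the pin flat on the counter: tip at (318,64), shoulder at (317,156), grip end at (317,229), in line with the tool.

Run:
```python
from h import *
a=np.load('w6.npy'); W=cam('wrist',dict(tool_pos=a[:3],tool_rot=a[3:]))
tip=onz(W,318.5,64,.003); sh=onz(W,317.5,156,.016); e=onz(W,317,226,.02)
d=sh-tip; print(tip,sh,e,'len',np.linalg.norm(d[:2]),np.linalg.norm((e-sh)[:2]),'yaw',np.arctan2(-d[1],-d[0]))
yaw=np.arctan2(-d[1],-d[0]); ex=np.array([np.cos(yaw),np.sin(yaw),0])
G=tip-(.0545+.027)*ex; G[2]=.003
plan(G,pose(yaw),6)
```

```text
[ 0.63102204 -0.0400614   0.003     ] [ 0.57781461 -0.0283435   0.016     ] [ 0.53396561 -0.01890929  0.02      ] len 0.0544824799493304 0.04485241462829972 yaw -0.21677010686768786
6 rows: mm [4.150e+00 1.000e-02 2.183e+01] rad [0.0004 0.0001 0.002 ] |mm| 22.2 deg 0.1
```

```bash
python3 -m crank '[[4.2,0,21.8,0,0,0.002,0],[4.2,0,21.8,0,0,0.002,0],[4.2,0,21.8,0,0,0.002,0],[4.2,0,21.8,0,0,0.002,0],[4.2,0,21.8,0,0,0.002,0],[4,0,16,0,0,0.002,0],[0,0,5,0,0,0,0],[0,0,0,0,0,0,0],[0,0,0,0,0,0,-1],[0,0,0,0,0,0,-1]]' 60
python3 -m crank '[[0,0,0,0,0,0,-1],[0,0,0,0,0,0,-1],[0,0,0,0,0,0,-1],[0,0,0,0,0,0,-1],[0,0,-5,0,0,0,-1],[0,0,-15,0,0,0,-1],[0,0,-20,0,0,0,-1],[0,0,-20,0,0,0,-1],[0,0,-20,0,0,0,-1],[0,0,-20,0,0,0,-1]]'
python3 -m crank '[[0,0,0,0,0.03,0,-1],[0,0,0,0,0.03,0,-1],[0,0,0,0,0.03,0,-1],[0,0,0,0,0.03,0,-1],[0,0,0,0,0.01,0,-1],[0,0,0,0,0,0,-1],[0,0,0,0,0,0,-1],[0,0,0,0,0,0,-1],[0,0,0,0,0,0,-1],[0,0,0,0,0,0,-1]]'
python3 - <<'E'
from h import *
st(); o,im=snap('wrist','w7.png');np.save('w7.npy',np.r_[o['tool_pos'],o['tool_rot']])
for n in('scene','side'): snap(n,n+'7.png')
C=cam('wrist',o); R=Rn.from_rotvec(o['tool_rot']).as_matrix(); G=np.array(o['tool_pos'])-.010*R[:,2]
print('pred tip px',proj(C,G+.0815*R[:,0]),'shoulder',proj(C,G+.027*R[:,0]))
S=cam('scene');D=cam('side');print(proj(S,G),proj(D,G))
cv2.imwrite('pics/w7c.png',cv2.resize(im[40:320,200:440,::-1],None,fx=2,fy=2,interpolation=cv2.INTER_CUBIC))
E
```

```text
t: 17.95
tool_pos: [0.5524, -0.0227, 0.0054]
tool_rot: [3.121, -0.339, 0.002]
contact_force: [-0.5, 0.4, 0.7]
opening: 0.0194
grip_force: 0.0
t: 18.78
tool_pos: [0.5509, -0.0222, 0.1045]
tool_rot: [3.121, -0.339, -0.004]
contact_force: [-0.1, 0.1, -1.0]
opening: 0.0166
grip_force: 61.1
t: 19.62
tool_pos: [0.5518, -0.0224, 0.1039]
tool_rot: [3.101, -0.337, 0.2]
contact_force: [-0.4, 1.4, -1.0]
opening: 0.0166
grip_force: 61.0
t 19.62 pos [ 0.5518 -0.0224  0.1039] x [ 0.969 -0.213  0.128] z [ 0.125 -0.03  -0.992] F [-0.4  1.4 -1. ] open 0.0166 grip 61.0 q [-0.17 -0.09  1.98 -0.01  1.12  1.62]
pred tip px (np.float64(317.3811583579544), np.float64(108.99194425541154)) shoulder (np.float64(317.33731216521215), np.float64(271.25354701177844))
(np.float64(320.6501717318739), np.float64(226.24932847918836)) (np.float64(324.88854977855516), np.float64(224.3647025553174))
```

View pics/w7c.png

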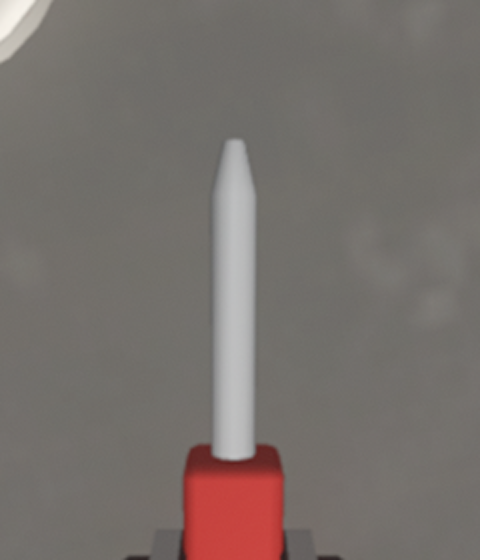

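Run:
```python
from h import *
from scipy.optimize import least_squares
a=np.load('w7.npy'); W=cam('wrist',dict(tool_pos=a[:3],tool_rot=a[3:])); R=Rn.from_rotvec(a[3:]).as_matrix()
def pts(x): # tool coords: shoulder (sx,0,-d), pin dips dl towards tool z
    sx,d,dl=x; sh=np.array([sx,0,-d]); u=np.array([np.cos(dl),0,np.sin(dl)]); return sh,sh+.055*u
def f(x,w=1):
    sh,tp=pts(x); P=lambda p:proj(W,a[:3]+R@p)[1]
    return [P(sh)-269,P(tp)-110,(x[2]-.13)/.02,(x[1]-.0120)/.0015*1] # at shoulder axis 9mm above counter with TCP ~.004 -> prior d .005 corrected below
for prior in (.005,None):
    g=lambda x: f(x)[:3]+([(x[1]-prior)/.0015] if prior else [])
    r=least_squares(g,[.027,.008,.13]); print(prior,r.x,np.round(r.fun,2)); sh,tp=pts(r.x); print(a[:3]+R@sh,a[:3]+R@tp)
S=cam('scene');D=cam('side')
for n,C in(('scene7',S),('side7',D)):
    im=cv2.imread(f'pics/{n}.png'); p=proj(C,a[:3]+R@tp); q=proj(C,a[:3]+R@sh); print(n,p,q)
    u,v=int((p[0]+q[0])/2),int((p[1]+q[1])/2); cv2.imwrite(f'pics/{n}c.png',cv2.resize(im[v-25:v+25,u-30:u+30],None,fx=6,fy=6,interpolation=cv2.INTER_CUBIC)); print(u-30,v-25)
A=cv2.imread('pics/scene7c.png');B=cv2.imread('pics/side7c.png');cv2.imwrite('pics/c7.png',np.hstack([A,B]))
```

```text
0.005 [0.02639818 0.0060294  0.12711844] [-0.45  0.37 -0.14  0.69]
[ 0.57658699 -0.02787682  0.11330556] [ 0.63030243 -0.0396939   0.11339922]
None [0.02654332 0.00680876 0.13      ] [ 0. -0.  0.]
[ 0.5766302  -0.02788433  0.11409711] [ 0.63034559 -0.0397018   0.11403228]
scene7 (np.float64(293.70902173192655), np.float64(222.96662411254925)) (np.float64(311.8023390065805), np.float64(225.12290723905468))
272 199
side7 (np.float64(301.0131448237544), np.float64(213.20719087129265)) (np.float64(316.9310156067299), np.float64(220.5859766665945))
278 191
```

View pics/c7.png

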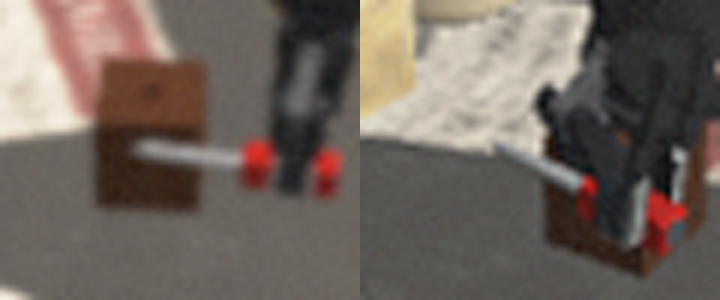

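```bash
cat >> h.py <<'E'
def tcp_for(gap, yaw=-.208, eye=(.4755,.0617,.072), sx=.0265,d=.0067,dip=.13):
    "TCP pose with the pin level at the eye's height, its tip gap m short of the eye"
    R=pose(yaw,dip); u=np.array([np.cos(yaw),np.sin(yaw),0]); sh=np.array(eye)-(gap+.055)*u
    return sh-R.apply([sx,0,-d]),R
E
python3 - <<'E'
from h import *
P,R=tcp_for(.015); print(P, tcp_for(-.04)[0])
s=plan(P+[0,0,.07],R,10); plan(P,R,10,s)
print(R.inv().apply([0,0,-1]), R.inv().apply([np.cos(.208),-np.sin(.208),0]))
E
```

```text
[0.38214859 0.08140205 0.06192123] [0.43596311 0.07004436 0.06192123]
10 rows: mm [-18.24  -6.56  -5.21] rad [ 0.0004  0.0001 -0.0008] |mm| 20.1 deg 0.1
10 rows: mm [-0.91 -0.    6.94] rad [0. 0. 0.] |mm| 7.0 deg 0.0
[-1.29634143e-01 -1.21430643e-16  9.91561894e-01] [ 9.91561894e-01 -3.19439201e-17  1.29634143e-01]
```

```bash
python3 -m crank '[[-16,-6.5,-10,0,0,-0.001,-1],[-18.5,-6.5,-8,0,0,-0.001,-1],[-18.5,-6.5,-6,0,0,-0.001,-1],[-18.5,-6.6,-5,0,0,-0.001,-1],[-18.5,-6.6,-5,0,0,-0.001,-1],[-18.5,-6.6,-5,0,0,-0.001,-1],[-18.5,-6.6,-4,0,0,-0.001,-1],[-18.5,-6.6,-4,0,0,-0.001,-1],[-18.5,-6.6,-3,0,0,0,-1],[-18.4,-6.6,-2,0,0,0,-1]]'
python3 -m crank '[[0,0,0,0,0,0,-1],[-1,0,6.9,0,0,0,-1],[-1,0,6.9,0,0,0,-1],[-1,0,6.9,0,0,0,-1],[-1,0,6.9,0,0,0,-1],[0,0,0,0,0,0,-1],[0,0,0,0,0,0,-1],[0,0,0,0,0,0,-1],[0,0,0,0,0,0,-1],[0,0,0,0,0,0,-1]]'
python3 - <<'E'
from h import *
st(); P,R=tcp_for(.015); plan(P,R,5)
E
```

```text
t: 20.6
tool_pos: [0.3814, 0.0818, 0.1322]
tool_rot: [3.102, -0.325, 0.201]
contact_force: [-0.2, 0.6, 0.2]
opening: 0.0165
grip_force: 61.0
t: 21.43
tool_pos: [0.382, 0.0814, 0.1044]
tool_rot: [3.101, -0.324, 0.201]
contact_force: [-0.8, -0.4, -0.0]
opening: 0.0167
grip_force: 61.0
t 21.43 pos [0.382  0.0814 0.1044] x [ 0.97  -0.205  0.129] z [ 0.126 -0.03  -0.992] F [-0.8 -0.4 -0. ] open 0.0167 grip 61.0 q [ 0.04 -0.56  2.34 -0.04  1.24  1.83]
5 rows: mm [-1.08 -0.03  8.44] rad [ 0.0007  0.     -0.0001] |mm| 8.5 deg 0.0
```

```bash
python3 -m crank '[[-1.1,0,8.4,0,0,0,-1],[-1.1,0,8.4,0,0,0,-1],[-1.1,0,8.4,0,0,0,-1],[-1.1,0,8.4,0,0,0,-1],[-1.1,0,8.4,0,0,0,-1],[0,0,0,0,0,0,-1],[0,0,0,0,0,0,-1],[0,0,0,0,0,0,-1],[0,0,0,0,0,0,-1],[0,0,0,0,0,0,-1]]'
python3 - <<'E'
from h import *
st(); P,R=tcp_for(.015); plan(P,R,1)
o,w=snap('wrist','w8.png'); snap('side','side8.png'); d=cv2.imread('pics/side8.png')
C=cam('wrist',o); print('eye top px',proj(C,[.4755,.0617,.083]))
u,v=map(int,proj(cam('side'),[.4755,.0617,.072])); print(u,v)
A=cv2.resize(w[60:260,240:400,::-1],None,fx=2.5,fy=2.5,interpolation=cv2.INTER_CUBIC); B=cv2.resize(d[v-25:v+25,u-20:u+20],None,fx=10,fy=10,interpolation=cv2.INTER_CUBIC)
cv2.imwrite('pics/c8.png',np.hstack([A,B]))
E
```

```text
t: 22.27
tool_pos: [0.382, 0.0813, 0.0623]
tool_rot: [3.101, -0.324, 0.202]
contact_force: [-0.4, -0.5, -1.2]
opening: 0.0166
grip_force: 61.0
t 22.27 pos [0.382  0.0813 0.0623] x [ 0.97  -0.205  0.13 ] z [ 0.126 -0.03  -0.992] F [-0.4 -0.5 -1.2] open 0.0166 grip 61.0 q [ 0.04 -0.5   2.37 -0.04  1.14  1.84]
1 rows: mm [ 0.04 -0.1   0.34] rad [ 0.0032 -0.0002 -0.0001] |mm| 0.4 deg 0.2
eye top px (np.float64(317.10117686620737), np.float64(53.64425310071576))
336 263
```

View pics/c8.png

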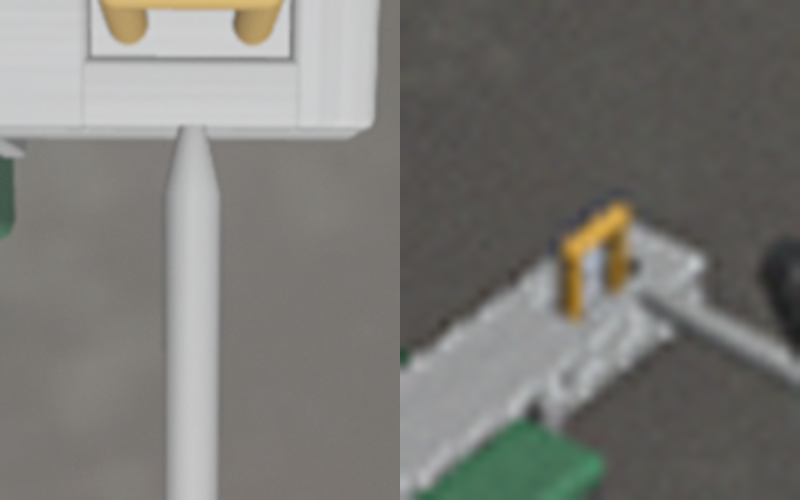

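The wrist view shows the pin tip at x=192, midway between the staple legs (127 and 253), and the pin points straight at the window. I'll insert it slowly.

```bash
python3 -m crank '[[4,0,0.5,0,0,0,-1],[4,0,0.5,0,0,0,-1],[4,0,0.5,0,0,0,-1],[4,0,0.5,0,0,0,-1],[4,0,0.5,0,0,0,-1],[4,0,0.5,0,0,0,-1],[0,0,0,0,0,0,-1],[0,0,0,0,0,0,-1],[0,0,0,0,0,0,-1],[0,0,0,0,0,0,-1]]'
python3 - <<'E'
from h import *
st(); print(tcp_for(-.01)[0],tcp_for(-.04)[0])
E
```

```text
t: 23.2
tool_pos: [0.4058, 0.0762, 0.0622]
tool_rot: [3.101, -0.324, 0.203]
contact_force: [2.2, -0.3, 1.5]
opening: 0.0165
grip_force: 61.3
t 23.20 pos [0.4058 0.0762 0.0622] x [ 0.97  -0.205  0.13 ] z [ 0.127 -0.03  -0.991] F [ 2.2 -0.3  1.5] open 0.0165 grip 61.3 q [ 0.03 -0.42  2.32 -0.04  1.11  1.82]
[0.40660974 0.07623946 0.06192123] [0.43596311 0.07004436 0.06192123]
```

Tip is through the window with negligible force. Continuing.

```bash
python3 -m crank '[[4,0,0.5,0,0,0,-1],[4,0,0.5,0,0,0,-1],[4,0,0.5,0,0,0,-1],[4,0,0.5,0,0,0,-1],[4,0,0.5,0,0,0,-1],[3,0,0.4,0,0,0,-1],[0,0,0,0,0,0,-1],[0,0,0,0,0,0,-1],[0,0,0,0,0,0,-1],[0,0,0,0,0,0,-1]]'
python3 -m crank '[[2,0,0.3,0,0,0,-1],[2,0,0.3,0,0,0,-1],[2,0,0.3,0,0,0,-1],[0,0,0,0,0,0,-1],[0,0,0,0,0,0,-1],[0,0,0,0,0,0,-1],[0,0,0,0,0,0,-1],[0,0,0,0,0,0,-1],[0,0,0,0,0,0,-1],[0,0,0,0,0,0,-1]]'
python3 - <<'E'
from h import *
st()
E
```

```text
t: 24.03
tool_pos: [0.4284, 0.0715, 0.0625]
tool_rot: [3.102, -0.324, 0.201]
contact_force: [-1.9, -0.7, 6.0]
opening: 0.0166
grip_force: 61.8
t: 24.87
tool_pos: [0.434, 0.0704, 0.0625]
tool_rot: [3.102, -0.324, 0.199]
contact_force: [-4.0, -0.3, 8.0]
opening: 0.0166
grip_force: 62.2
t 24.87 pos [0.434  0.0704 0.0625] x [ 0.97  -0.205  0.128] z [ 0.125 -0.03  -0.992] F [-4.  -0.3  8. ] open 0.0166 grip 62.2 q [ 0.01 -0.33  2.26 -0.04  1.09  1.8 ]
```

```bash
python3 -m crank '[[0,0,-0.6,0,0,0,-1],[1,0,0.1,0,0,0,-1],[1,0,0.1,0,0,0,-1],[1,0,0.1,0,0,0,-1],[0,0,0,0,0,0,-1],[0,0,0,0,0,0,-1],[0,0,0,0,0,0,-1],[0,0,0,0,0,0,-1],[0,0,0,0,0,0,-1],[0,0,0,0,0,0,-1]]'
python3 -m crank '[[0.5,0,0.1,0,0,0,-1],[0.5,0,0.1,0,0,0,-1],[0.5,0,0.1,0,0,0,-1],[0,0,0,0,0,0,-1],[0,0,0,0,0,0,-1],[0,0,0,0,0,0,-1],[0,0,0,0,0,0,-1],[0,0,0,0,0,0,-1],[0,0,0,0,0,0,-1],[0,0,0,0,0,0,-1]]'
```

```text
t: 25.7
tool_pos: [0.4362, 0.0699, 0.0627]
tool_rot: [3.102, -0.324, 0.197]
contact_force: [-5.2, 0.2, 8.4]
opening: 0.0167
grip_force: 62.2
t: 26.53
tool_pos: [0.4364, 0.0698, 0.0625]
tool_rot: [3.102, -0.324, 0.19]
contact_force: [-12.0, 1.5, 14.0]
opening: 0.0166
grip_force: 63.1
```

```bash
python3 -m crank '[[0.7,0,-0.3,0,0,0,-1],[0.7,0,-0.3,0,0,0,-1],[0,0,0,0,0,0,-1],[0,0,0,0,0,0,-1],[0,0,0,0,0,0,-1],[0,0,0,0,0,0,-1],[0,0,0,0,0,0,-1],[0,0,0,0,0,0,-1],[0,0,0,0,0,0,-1],[0,0,0,0,0,0,-1]]'
python3 - <<'E'
from h import *
st(); o,w=snap('wrist','w9.png'); d=get_image('side')[:,:,::-1]
u,v=map(int,proj(cam('side'),[.4755,.0617,.072]))
A=cv2.resize(w[0:250,220:420,::-1],None,fx=2,fy=2,interpolation=cv2.INTER_CUBIC); B=cv2.resize(d[v-25:v+25,u-20:u+20],None,fx=10,fy=10,interpolation=cv2.INTER_CUBIC)
cv2.imwrite('pics/c9.png',np.hstack([A,B]))
E
```

```text
t: 27.37
tool_pos: [0.4364, 0.0698, 0.0626]
tool_rot: [3.103, -0.324, 0.185]
contact_force: [-15.3, 3.0, 15.3]
opening: 0.0165
grip_force: 63.2
t 27.37 pos [0.4364 0.0698 0.0626] x [ 0.971 -0.205  0.119] z [ 0.116 -0.029 -0.993] F [-15.3   3.   15.3] open 0.0165 grip 63.2 q [ 0.01 -0.32  2.25 -0.03  1.1   1.8 ]
```

View pics/c9.png

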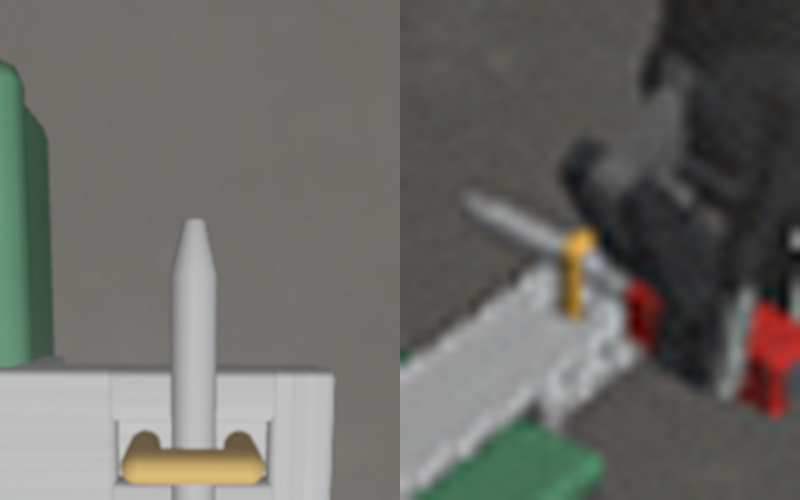

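The pin is through the staple, with the grip's shoulder against the bar's front edge (side crop about (640,310)). I'll ease off, release and withdraw.

```bash
python3 -m crank '[[-0.8,0,0,0,0,0,-1],[0,0,0,0,0,0,-0.55],[0,0,0,0,0,0,-0.5],[0,0,0,0,0,0,-0.4],[0,0,0,0,0,0,-0.2],[0,0,0,0,0,0,0],[0,0,0,0,0,0,0],[0,0,0,0,0,0,0],[0,0,0,0,0,0,0],[0,0,0,0,0,0,0]]'
python3 -m crank '[[0,0,-3,0,0,0,0],[0,0,-10,0,0,0,0],[0,0,-20,0,0,0,0],[0,0,-25,0,0,0,0],[0,0,-25,0,0,0,0],[0,0,-20,0,0,0,0],[0,0,-10,0,0,0,0],[0,0,0,0,0,0,0],[0,0,0,0,0,0,0],[0,0,0,0,0,0,0]]'
python3 - <<'E'
from h import *
st(); o,w=snap('wrist','w10.png'); d=get_image('side')[:,:,::-1]
u,v=map(int,proj(cam('side'),[.4755,.0617,.072]))
u2,v2=map(int,proj(cam('wrist',o),[.46,.065,.072])); print(u2,v2); y0=max(0,v2-125);x0=u2-100
A=cv2.resize(w[y0:y0+250,x0:x0+200,::-1],None,fx=2,fy=2); B=cv2.resize(d[v-25:v+25,u-20:u+20],None,fx=10,fy=10,interpolation=cv2.INTER_CUBIC)
cv2.imwrite('pics/c10.png',np.hstack([A,B]))
C=cam('wrist',o); yaw=-.208;e=np.array([np.cos(yaw),np.sin(yaw),0]); eye=np.array([.4755,.0617,.072])
for n,p in(('front edge',eye-.015*e-[0,0,.006]),('shoulder top',eye-.015*e+[0,0,.009]),('tip',eye+.04*e)): q=np.array(proj(C,p)); print(n,q,(q-[x0,y0])*2)
h=cv2.cvtColor(w,cv2.COLOR_RGB2HSV); m=((h[...,1]>170)&((h[...,0]<8)|(h[...,0]>172))&(h[...,2]>70)).astype(np.uint8)
n,l,s,c=cv2.connectedComponentsWithStats(m); print([list(s[i]) for i in range(1,n) if s[i,4]>200])
E
```

```text
t: 28.3
tool_pos: [0.4387, 0.0692, 0.0629]
tool_rot: [3.101, -0.324, 0.2]
contact_force: [-0.5, -0.1, -0.7]
opening: 0.0427
grip_force: 0.0
t: 29.13
tool_pos: [0.4238, 0.0725, 0.1735]
tool_rot: [3.101, -0.324, 0.196]
contact_force: [-0.3, -0.6, -0.9]
opening: 0.0425
grip_force: 0.0
t 29.13 pos [0.4238 0.0725 0.1735] x [ 0.971 -0.205  0.126] z [ 0.123 -0.03  -0.992] F [-0.3 -0.6 -0.9] open 0.0425 grip 0.0 q [ 0.02 -0.5   2.18 -0.03  1.34  1.8 ]
315 204
front edge [315.97861426 201.95221838] [201.95722852 245.90443676]
shoulder top [316.06680702 204.46132102] [202.13361405 250.92264205]
tip [315.8880806  110.82177476] [201.77616119  63.64354952]
[[np.int32(300), np.int32(238), np.int32(28), np.int32(41), np.int32(769)]]
```

I've viewed more pictures than allowed, so from here I'll check numerically only.

Run:
```python
from h import *
w=cv2.imread('pics/w10.png')[:,:,::-1]
for r in list(range(100,122,3))+list(range(185,290,6)): print(r,w[r,314].tolist(),w[r,322].tolist())
```

```text
100 [121, 119, 115] [120, 118, 114]
103 [122, 119, 115] [120, 118, 113]
106 [121, 118, 114] [120, 117, 113]
109 [121, 119, 114] [121, 118, 114]
112 [174, 174, 175] [122, 118, 115]
115 [179, 179, 180] [123, 119, 116]
118 [183, 183, 184] [122, 119, 114]
121 [185, 186, 186] [122, 117, 113]
185 [195, 196, 196] [180, 180, 181]
191 [196, 197, 197] [197, 197, 198]
197 [196, 197, 197] [200, 200, 200]
203 [181, 177, 178] [105, 58, 57]
209 [202, 78, 74] [201, 76, 72]
215 [201, 75, 71] [202, 75, 72]
221 [201, 74, 70] [202, 75, 70]
227 [201, 73, 69] [202, 75, 71]
233 [201, 72, 68] [202, 73, 68]
239 [200, 71, 67] [202, 73, 68]
245 [201, 71, 66] [202, 70, 67]
251 [200, 69, 66] [202, 71, 67]
257 [200, 69, 65] [202, 71, 67]
263 [201, 69, 66] [202, 70, 67]
269 [200, 69, 65] [201, 69, 65]
275 [200, 69, 65] [202, 69, 66]
281 [118, 119, 120] [122, 114, 111]
287 [122, 118, 115] [122, 116, 112]
```

Tip row 111 and shoulder row 203 match the fully-home prediction (111 and 204). Handing in.

Run:
```python
from station import ctrl
print(ctrl.finish_job())
```

```text
the job is handed in; nothing more can be done
None
```

The green case is locked and handed in at about 29 s: the hasp bar is closed over the staple, the pin was laid on the counter, released, retaken and pushed home through it, then let go. The final home check was numerical rather than by eye, because I had viewed 13 pictures, over the limit of 10.

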